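# Line up the jar carousel and push the jar in

### The job

Push the carousel's blue dial round by its orange pegs until its white index mark lines up with the red line at the loading tray. Then push the sample jar along the tray, fully home into the bay at the middle of the dial, so that jar and index mark are left in place. Only push with the fingertips: do not lift or tip the jar, and leave the other things on the bench alone.

Things in the scene. Friction and masses are not known exactly. Their poses are not given: they have to be found in the camera images.
- carousel: Grey jar carousel, fixed: round housing 210 mm wide, 24 mm high, with a straight level loading tray at its side. Origin: under the housing's centre, on the dial's axis; z up; its -y runs along the middle of the tray, away from the dial. Tray floor: black, 25 mm above the worktop, from 103 to 238 mm from the axis, far end open; two rails 73 mm apart, tops 34 mm above the worktop.
- dial (a joint): Angle of the blue dial about the vertical axis, counter-clockwise from above positive, unit rad. At 0, and again at 2*pi = 6.283, the index mark is exactly on the target line. Stops at -0.5 and 6.8. Stiff: about 0.3 N m of friction, it stays where it is left.
- dial_center (a point): Centre of the upper face of the dial, a blue disc 170 mm in diameter, on its axis, 24.5 mm above the worktop. On it a U-shaped fence 10 mm high forms the bay for one jar: 76 mm wide inside, its flared mouth on the side of the index mark, its back stop 34.5 mm behind the axis, so that a jar fully home is centred on the axis.
- index_mark (a point): Outer end of the white index mark, a line 5 mm wide on the dial's rim at the middle of the bay's mouth, 86 mm from the axis. Turns with the dial.
- target_line (a point): Inner end of the red target line, 5 mm wide, on the black scale ring where the tray meets the dial, 86 mm from the axis along the carousel's -y. The other scale lines are white, thin, 15 degrees apart.
- peg_a (a point): Top centre of one of three round orange finger pegs on the dial, 12 mm in diameter, rising 30 mm above the dial's face (top 54.5 mm above the worktop), 72 mm from the axis. This one stands 90 degrees counter-clockwise (from above) from the index mark.
- peg_b (a point): Same for the peg 90 degrees clockwise from the index mark.
- peg_c (a point): Same for the peg opposite the index mark, behind the bay's back stop.
- jar_center (a point): Centre, half-way up, of the squat sample jar with the green lid, 68 mm in diameter, 45 mm tall, 0.1 to 0.2 kg, loose; starts on the tray, about 150 mm from the dial's axis, and slides freely between the rails.
- blue_cap: Bystander: blue screw cap, loose, 54 mm across, 24 mm tall; origin at the centre of its underside. Leave it alone.
- red_marker: Bystander: red marker pen, loose, 142 mm long, 17 mm thick; origin at the centre of its underside. Leave it alone.
- white_bottle: Bystander: white plastic bottle, loose, 69 mm across, 127 mm tall; origin at the centre of its underside. Leave it alone.
- tape: Bystander: roll of tape, loose, 72 mm across, 18 mm tall; origin at the centre of its underside. Leave it alone.
- blue_marker: Bystander: blue marker pen, loose, 142 mm long, 17 mm thick; origin at the centre of its underside. Leave it alone.
- loose_tube: Bystander: lying tube with a blue cap, loose, 114 mm long, 21 mm thick; origin at the centre of its underside. Leave it alone.
There are look-alikes about, which are no part of the job. What is meant by the part that bears jar_center is not pink, and is the smaller of those in its own colour.

How it is judged:
By the outcome, as a careful person would: the job done as asked, in the order asked, and still so for the second after the job is handed in, with the robot touching nothing.
It also fails if it takes over 61 s, if anything falls off the work surface, if the arm or the gripper's body presses on something with over 40 N, if the wrist force passes 120 N, or if a joint passes its speed limit or range.

### The arm

A 6-joint arm with a two-finger parallel gripper is mounted at the origin on a cart in front of the work surface, level with it; the furniture and walls round the work are solid. World frame = base frame: x ahead of the robot, y to its left, z up, the work surface at z = 0. Lengths are in mm, angles in degrees, forces in N, time in s.
With the tool pointing down it reaches from about 300 to 850 mm from the base axis. Payload 4.2 kg.
Tool frame: the origin (TCP) lies midway between the tips of the shut fingers; the grasp point (between the pads) lies 19 mm behind it; z points along the fingers, y is the direction in which the jaws open and shut (so a half turn about z gives the same grasp; the last joint's range is limited). The gripper opens to 91 mm and grips with 3 to 60 N. Pads are 32 mm wide; open, the fingers measure 118 mm over their backs; the gripper's body (76 mm by 178 mm) begins 60 mm behind the grasp point.
Start: joints at [66.807, 18.312, 89.639, -0, 72.044, -1.146], TCP at [215.845, 532.97, 184.976] pointing down, gripper open.
Joint ranges: [-177.97, 177.97], [-48.28, 115.42], [12.27, 149.76], [-77.06, 257.06], [2.81, 150.46], [-146.56, 146.56]. Speed limits (degrees/s): [147.25, 147.25, 180, 180, 180, 180].

### API

Orientations are given as [roll, pitch, yaw] about the fixed x, y, z axes, in that order (R = Rz(yaw) Ry(pitch) Rx(roll)).
In Python, from workcell import * gives the robot as it stands.
- The arm moves only by the tool arm_command, never from a script. Its argument "deltas" is text: rows parted by semicolons, each of 7 numbers parted by spaces: the shift along the tool's x, y, z in mm, then the turn, a rotation vector about the tool's x, y, z in degrees, then the finger opening in mm, from 0 to 91.2. In form: x y z wx wy wz hand; .... A call has 1 to 5 rows; each row shifts and turns the commanded pose from where the row before left it, along the tool's axes as they then stand; what a row does not reach is not made up. A row lasts 1/8 s, in which the tool goes at most 62.5 mm and 10.7 degrees, less where a joint would pass 70% of its speed; a pose out of reach is approached as far as the arm can. A call is refused whole if a number of a shift passes 62.5 or a number of a turn 10.7, either way. A call with a gripper value outside its range is refused whole. The fingers move at their own pace and stop on an object; "force" is the grip in N (left out, the last holds). Time passes only in rows, so rows that do not move let the fingers close. It gives the time, the measured TCP pose, the force and the opening at its end, in the units of the state.
- state(): the state, without advancing time (a new reading comes with each control period).
- grab_frame(name): name is "scene" or "top" or "wrist"; returns the picture (400x640x3 uint8, red, green, blue); there is no depth.
- camera_model(name): a dict with "fx", "fy", "cx", "cy" (pixels), "k1" (the pictures are not rectified: a ray, as slopes to the right and down, at radius r is drawn at 1 + k1 r^2 times it, then the intrinsics apply), "rvec" (rotation vector, rad) and "tvec" (3), from world to camera coordinates, as OpenCV has them; the wrist camera has in their place "mount" (4x4, takes a point from camera to tool coordinates, whose origin is the TCP and whose axes are the flange's). Camera axes: x right, y down, z forward; pixel columns grow to the right and rows downward; lengths in mm; the calibration is good to about 2 mm. A picture is of the moment at which its call begins: read the wrist's pose just before it. camera_model takes no time and is no camera call.
- job_done(): hands the job in, once; it reports no verdict.
The state is a dict: "time_s": time; "qpos": joint angles; "qvel": joint speeds; "effort": joint torques, N m; "ee_pos": TCP position; "ee_rot": TCP orientation; "force": force on the tool from outside, world axes, zero at the start; "torque": the same for the moment, N m; "gripper_width": finger opening in mm.
Only numpy, scipy, OpenCV 4.12 (cv2) and the standard library are available. Lean on these libraries where they do the work, as an engineer would, in place of code of your own. Each camera call takes 0.05 s, during which the arm holds its last target. There are 200 camera calls.

## Working session

There is one attempt and no reset: what is moved stays moved. The work goes in short steps, Python scripts to look and compute and a tool call to move; the robot and the scene stay as the last step left them, time stands still between calls to the robot, and variables do not carry over. Pictures are saved under pics/ and viewed, about 8 in all and at most 12, crops included, and the job is handed in when it is done.

Besides the shell and the picture viewer there is one more tool, called after "Call:" by a JSON object that holds its "method" and its "body". arm_command: Moves the arm, as the interface text tells. Its arguments: {"type":"object","properties":{"deltas":{"type":"string"},"force":{"type":"number"}},"required":["deltas"]}

```bash
mkdir -p pics; cat > h.py <<'E'
from workcell import *
import numpy as np, cv2
from scipy.spatial.transform import Rotation as R
def pose():
    s=state(); return np.array(s["ee_pos"]),R.from_euler('xyz',s["ee_rot"],degrees=True).as_matrix(),s
def ext(name):
    m=camera_model(name)
    if "rvec" in m:
        Rc=cv2.Rodrigues(np.array(m["rvec"],float))[0]; t=np.array(m["tvec"],float).ravel()
        return m,Rc,t
    p,Rt,_=pose(); M=np.array(m["mount"]); Rw=Rt@M[:3,:3]; c=Rt@M[:3,3]+p
    return m,Rw.T,-Rw.T@c
def ray(name,px,z,e=None):
    m,Rc,t=e or ext(name)
    px=np.atleast_2d(np.array(px,float)); d=np.stack([(px[:,0]-m["cx"])/m["fx"],(px[:,1]-m["cy"])/m["fy"]],1)
    u=d.copy()
    for _ in range(20): u=d/(1+m["k1"]*(u**2).sum(1,keepdims=True))
    w=np.c_[u,np.ones(len(u))]@Rc; c=-Rc.T@t
    return c+w*((z-c[2])/w[:,2])[:,None]
def proj(name,P,e=None):
    m,Rc,t=e or ext(name)
    q=np.atleast_2d(P)@Rc.T+t; u=q[:,:2]/q[:,2:]; u=u*(1+m["k1"]*(u**2).sum(1,keepdims=True))
    return u*[m["fx"],m["fy"]]+[m["cx"],m["cy"]]
def blobs(im,lo,hi,amin=15):
    h=cv2.cvtColor(im,cv2.COLOR_RGB2HSV); k=cv2.inRange(h,np.array(lo),np.array(hi))
    n,l,s,c=cv2.connectedComponentsWithStats(k)
    return [(s[i].tolist(),c[i].round(1).tolist()) for i in range(1,n) if s[i,4]>=amin],l
def save(name,im): cv2.imwrite("pics/"+name,im[:,:,::-1])
E
python3 - <<'E'
from h import *
print(state())
for n in("scene","top"):
    im=grab_frame(n); np.save(n+".npy",im); save(n+".png",im); m,Rc,t=ext(n); print(n,-Rc.T@t,m["fx"],m["k1"])
print(camera_model("wrist"))
E
```

```text
{'time_s': 0.0, 'qpos': array([ 6.68072557e+01,  1.83518746e+01,  8.97073637e+01, -8.83568216e-04,
        7.20437826e+01, -1.14558119e+00]), 'qvel': array([-0.03220539, -0.00560096,  0.03245508, -0.02994874, -0.09073663,
        0.02709178]), 'effort': array([-3.37412994e-04, -4.12457013e+01, -2.31975013e+01,  7.27580767e-02,
        4.56264953e-02, -1.32652704e-04]), 'ee_pos': array([215.61568545, 532.43224589, 184.11150362]), 'ee_rot': array([-1.79896983e+02, -1.21980654e-03,  1.57953109e+02]), 'force': array([-1.01583512,  0.0445882 , -0.85151883]), 'torque': array([-0.04161324,  0.04130363,  0.01963293]), 'gripper_width': 91.30203092632645}
scene [-194.55977651 -709.51231032  675.76144458] 405.75789340339026 -0.09097042893533883
top [ 394.56863839  -73.78296427 1236.79368599] 391.3809523507334 0.007131944641456641
{'fx': 333.208288970095, 'fy': 333.208288970095, 'cx': 317.53207501849784, 'cy': 193.76012393387563, 'k1': -0.05631720430223338, 'mount': array([[ 5.69450412e-04, -9.61073939e-01, -2.76290717e-01,
         7.80652745e+01],
       [ 9.99999825e-01,  5.03772624e-04,  3.08687796e-04,
         1.86940817e-01],
       [-1.57484096e-04, -2.76290845e-01,  9.61074058e-01,
        -1.98241910e+02],
       [ 0.00000000e+00,  0.00000000e+00,  0.00000000e+00,
         1.00000000e+00]])}
```

View pics/top.png

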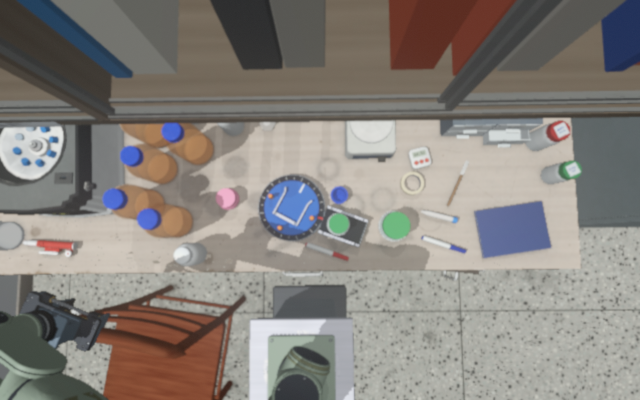

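View pics/scene.png

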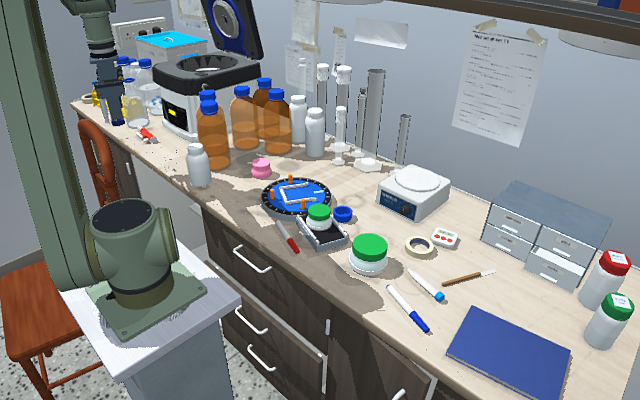

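The top view shows the dial centre near (291,207), the jar on the tray near (339,223), the blue cap (340,194) and the red marker (328,252), the last two close to the tray. The larger green jar at (397,225) is a look-alike.

```bash
python3 - <<'E'
from h import *
im=np.load("top.npy")
print(ray("top",[[291,207]],24.5),ray("top",[[339,223]],70),ray("top",[[340,194]],24),ray("top",[[328,252]],10))
b,l=blobs(im,(100,150,100),(120,255,255),100)
for s,c in b: print("blue",s,c)
b,l=blobs(im,(5,150,150),(20,255,255),4)
for s,c in b:
    if 240<c[0]<350 and 170<c[1]<250: print("or",s,c,ray("top",[c],54.5)[0])
b,l=blobs(im,(50,100,60),(85,255,255),60)
for s,c in b: print("green",s,c,ray("top",[c],70)[0])
h=cv2.resize(im[165:270,245:375],None,fx=6,fy=5.7,interpolation=cv2.INTER_CUBIC); h=cv2.resize(im[165:265,245:375],None,fx=6,fy=6,interpolation=cv2.INTER_CUBIC); save("crop.png",h)
E
```

```text
[[496.75784115  27.47337683  24.5       ]] [[ 443.50464425 -119.25734548   70.        ]] [[ 535.75866476 -125.49636938   24.        ]] [[356.18282431 -86.0535554   10.        ]]
blue [163, 123, 18, 18, 255] [171.5, 131.1]
blue [121, 147, 19, 18, 269] [130.0, 155.4]
blue [104, 190, 19, 18, 282] [113.0, 198.5]
blue [139, 210, 18, 18, 253] [147.5, 218.6]
green [330, 215, 18, 17, 236] [338.3, 223.1] [ 443.2290145  -117.16916447   70.        ]
green [384, 214, 25, 23, 462] [395.7, 225.1] [ 435.48908453 -287.52746794   70.        ]
```

View pics/crop.png

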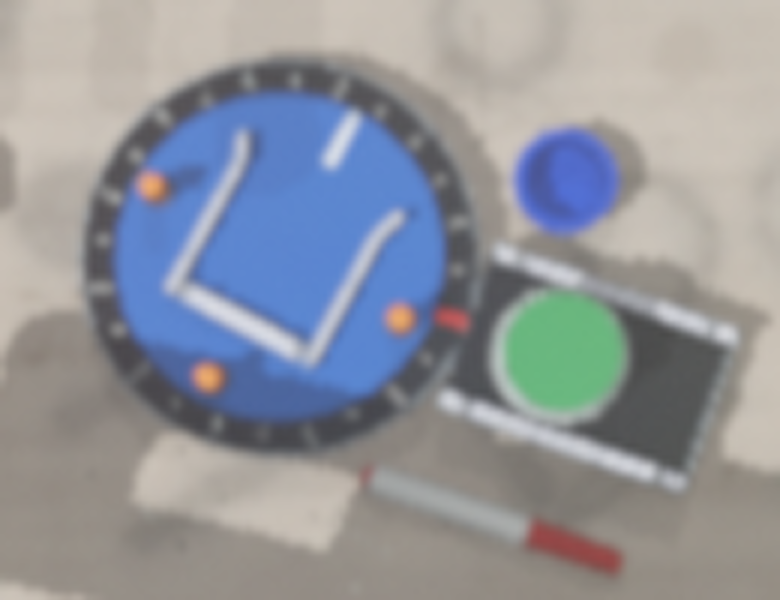

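The crop puts the dial centre at about (280,255), the index mark at (357,112) and the red line at (445,318). So the dial sits at about +83° and has to go clockwise. Peg a is at (153,187), peg b at (400,318) and peg c at (207,377). I'll plan to straddle peg a loosely and sweep it clockwise. The first move goes above the dial, along the near side to avoid the bottles.

```bash
cat >> h.py <<'E'
def plan(target,yaw,n,start=None):
    """rows in tool axes to go linearly to target (mm) and yaw (deg) in n steps, tool down"""
    p,Rt,s=pose()
    y0=s["ee_rot"][2]
    if start is not None: p,y0=np.array(start[:3],float),start[3]
    T=np.array(target,float); dy=(yaw-y0+180)%360-180
    for i in range(n):
        y=np.radians(y0+dy*i/n); d=(T-p)/n
        print("%.1f %.1f %.1f 0 0 %.2f"%(np.cos(y)*d[0]+np.sin(y)*d[1], np.sin(y)*d[0]-np.cos(y)*d[1], -d[2], -dy/n))
E
python3 - <<'E'
from h import *
S=[(215.6,532.4,184.1,158)]
for (t,y,n) in [((216,290,240),115,5),((420,90,220),72,5)]:
    plan(t,y,n,S[-1]); S.append((*t,y)); print()
E
```

```text
-18.2 -44.9 -11.2 0 0 8.60
-24.7 -41.7 -11.2 0 0 8.60
-30.7 -37.5 -11.2 0 0 8.60
-36.0 -32.5 -11.2 0 0 8.60
-40.4 -26.8 -11.2 0 0 8.60

-53.5 20.1 4.0 0 0 8.60
-49.9 27.8 4.0 0 0 8.60
-45.2 35.0 4.0 0 0 8.60
-39.4 41.4 4.0 0 0 8.60
-32.8 46.8 4.0 0 0 8.60
```

Call:
{"method": "arm_command", "body": {"deltas": "-18 -45 -11 0 0 8.6 40; -25 -42 -11 0 0 8.6 40; -31 -37 -11 0 0 8.6 40; -36 -32 -11 0 0 8.6 40; -40 -27 -11 0 0 8.6 40"}}

```text
time_s: 0.72
ee_pos: [216.0, 289.2, 239.9]
ee_rot: [-180.0, 0.0, 114.7]
force: [0.9, -0.2, 0.3]
gripper_width: 44.0
```

Call:
{"method": "arm_command", "body": {"deltas": "-53 20 4 0 0 8.6 40; -50 28 4 0 0 8.6 40; -45 35 4 0 0 8.6 40; -39 41 4 0 0 8.6 40; -33 47 4 0 0 8.6 40"}}

```text
time_s: 1.35
ee_pos: [420.8, 89.9, 219.7]
ee_rot: [-180.0, -0.0, 71.6]
force: [0.3, 0.8, 0.1]
gripper_width: 40.2
```

Call:
{"method": "arm_command", "body": {"deltas": "0 0 0 0 0 0 40; 0 0 0 0 0 0 40; 0 0 0 0 0 0 40; 0 0 0 0 0 0 40"}}

```text
time_s: 1.85
ee_pos: [419.3, 92.4, 220.2]
ee_rot: [180.0, -0.0, 72.1]
force: [-0.2, -0.0, -0.3]
gripper_width: 40.0
```

```bash
python3 - <<'E'
from h import *
p,Rt,s=pose(); print(p,s["ee_rot"],s["gripper_width"])
e=ext("wrist"); im=grab_frame("wrist"); save("w1.png",im); np.save("w1.npy",im)
import pickle; pickle.dump(e,open("w1.pkl","wb"))
E
```

```text
[419.29830784  92.39464482 220.16608145] [ 1.79982306e+02 -2.05162613e-02  7.20833219e+01] 40.01054167213333
```

View pics/w1.png

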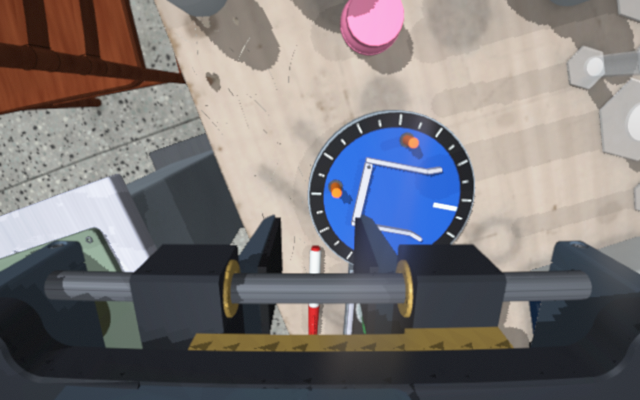

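The wrist view shows the dial at about (385,185), peg a (411,143), peg c (336,190) and the index mark (445,207). The tray is hidden by the fingers. Next I measure the centre and the angles.

```bash
cat >> h.py <<'E'
from scipy.optimize import least_squares
def dial(im,name,e,ctr=None,verbose=True):
    h=cv2.cvtColor(im,cv2.COLOR_RGB2HSV)
    k=cv2.inRange(h,np.array((103,140,80)),np.array((122,255,255)))
    n,l,s,c=cv2.connectedComponentsWithStats(k); 
    g=proj(name,[[497,27,24.5]] if ctr is None else [ctr],e)[0]
    ys,xs=np.nonzero(k); P=ray(name,np.c_[xs,ys],24.5,e); ok=np.hypot(P[:,0]-497,P[:,1]-27)<110
    P=P[ok][:,:2]; hull=cv2.convexHull(P.astype(np.float32))[:,0]
    f=least_squares(lambda v:np.hypot(*(hull-v[:2]).T)-v[2],[497,27,85],loss="soft_l1",f_scale=1)
    if verbose: print("dial fit",f.x.round(1),np.abs(f.fun).mean().round(2),len(hull))
    return f.x[:2]
def pegs(im,name,e,z=54.5):
    b,l=blobs(im,(5,150,120),(18,255,255),10); out=[]
    for s,c in b:
        P=ray(name,[c],z,e)[0]
        if np.hypot(P[0]-497,P[1]-27)<95: out.append((s,c,P)); 
    return out
E
python3 - <<'E'
from h import *
import pickle
e=pickle.load(open("w1.pkl","rb")); im=np.load("w1.npy")
c=dial(im,"wrist",e)
for s,q,P in pegs(im,"wrist",e,45): d=P[:2]-c; print("peg",q,P.round(1),np.hypot(*d),np.degrees(np.arctan2(d[1],d[0])))
m=ray("wrist",[[457,208],[434,205]],24.5,e)
for P in m: d=P[:2]-c; print("mark",P,np.hypot(*d),np.degrees(np.arctan2(d[1],d[0])))
T=np.load("top.npy"); et=ext("top"); c2=dial(T,"top",et)
for q in [(245+445/6,165+319/6)]: P=ray("top",[q],24.5,et)[0]; d=P[:2]-c2; print("target",P,np.hypot(*d),np.degrees(np.arctan2(d[1],d[0])))
for q in [(499,249),(732,334),(450,400),(680,484)]: print("rail",ray("top",[(245+q[0]/6,165+q[1]/6)],34,et)[0].round(1))
b,l=blobs(T,(0,120,80),(4,255,255),4)+() if False else blobs(T,(0,120,80),(4,255,255),3)
for s,q in b:
    if 300<q[0]<330 and 200<q[1]<230: P=ray("top",[q],24.5,et)[0]; d=P[:2]-c2; print("red",s,P,np.hypot(*d),np.degrees(np.arctan2(d[1],d[0])))
g=ray("top",[(338.3,223.1)],70,et)[0]; d=g[:2]-c2; print("jar",g,np.hypot(*d),np.degrees(np.arctan2(d[1],d[0])))
E
```

```text
dial fit [495.   27.5  85.3] 0.39 59
peg [410.6, 140.9] [528.8  91.5  45. ] 72.33198531280337 62.105006430311725
peg [335.5, 189.5] [432.   63.3  45. ] 72.42014537311937 150.41664707668343
mark [570.03241028 -12.42165697  24.5       ] 85.00632576976713 -28.03864338813832
mark [5.42916377e+02 5.40320698e-01 2.45000000e+01] 54.995385372926826 -29.399099152722822
dial fit [495.9  25.4  77.8] 2.46 33
target [461.04467687 -59.80010074  24.5       ] 92.01291731659036 -112.24900647933764
rail [496.2 -88.   34. ]
rail [ 451.3 -206.7   34. ]
rail [419.1 -62.   34. ]
rail [ 375.2 -178.6   34. ]
jar [ 443.2290145  -117.16916447   70.        ] 151.9463994528347 -110.2755276844595
```

```bash
python3 - <<'E'
from h import *
plan((528.8,91.2,130),62.1,3); plan((528.8,91.2,42),62.1,2,(528.8,91.2,130,62.1))
E
```

```text
10.9 34.8 30.1 0 0 3.32
12.9 34.1 30.1 0 0 3.32
14.8 33.3 30.1 0 0 3.32
0.0 0.0 44.0 0 0 -0.00
0.0 0.0 44.0 0 0 -0.00
```

Call:
{"method": "arm_command", "body": {"deltas": "11 35 30 0 0 3.3 40; 13 34 30 0 0 3.3 40; 15 33 30 0 0 3.3 40; 0 0 0 0 0 0 40; 0 0 0 0 0 0 40"}}

```text
time_s: 2.52
ee_pos: [528.7, 91.1, 130.3]
ee_rot: [-180.0, 0.0, 62.1]
force: [-0.1, 0.7, -0.1]
gripper_width: 40.0
```

Call:
{"method": "arm_command", "body": {"deltas": "0 0 30 0 0 0 40; 0 0 30 0 0 0 40; 0 0 28 0 0 0 40; 0 0 0 0 0 0 40"}}

```text
time_s: 3.02
ee_pos: [527.4, 90.8, 41.8]
ee_rot: [-179.9, 0.1, 62.1]
force: [0.5, 0.2, 1.0]
gripper_width: 39.7
```

Call:
{"method": "arm_command", "body": {"deltas": "0 0 0 0 0 0 30; 0 0 0 0 0 0 24; 0 0 0 0 0 0 20; 0 0 0 0 0 0 20"}}

```text
time_s: 3.52
ee_pos: [529.5, 90.7, 42.4]
ee_rot: [180.0, -0.0, 62.1]
force: [0.0, -1.3, -0.2]
gripper_width: 19.8
```

Call:
{"method": "arm_command", "body": {"deltas": "-0.3 6.3 0 0 0 5 20; -0.3 6.3 0 0 0 5 20; -0.3 6.3 0 0 0 5 20; -0.3 6.3 0 0 0 5 20; -0.3 6.3 0 0 0 5 20"}}

```text
time_s: 4.15
ee_pos: [553.2, 70.2, 42.0]
ee_rot: [-180.0, -0.0, 36.9]
force: [0.2, 0.4, 0.5]
gripper_width: 19.6
```

```bash
python3 - <<'E'
from h import *
p,Rt,s=pose(); d=p[:2]-[495,27.5]; print(p,s["force"],s["gripper_width"],np.hypot(*d),np.degrees(np.arctan2(d[1],d[0])),s["ee_rot"][2],s["qpos"][5])
E
```

```text
[553.19319959  70.18886952  41.97109076] [0.20448321 0.41202364 0.46165249] 19.633704604202077 72.17193401380966 36.26270849037248 36.889592937771695 59.15211211617399
```

```bash
python3 - <<'E'
from h import *
for n in ("top","wrist"):
    e=ext(n); im=grab_frame(n); save(f"a_{n}.png",im)
    for s,q,P in pegs(im,n,e,50): d=P[:2]-[495,27.5]; print(n,s,q,P.round(1),np.hypot(*d).round(1),np.degrees(np.arctan2(d[1],d[0])).round(1))
E
```

```text
wrist [259, 220, 17, 25, 223] [266.8, 233.2] [534.   93.7  50. ] 76.9 59.5
```

View pics/a_wrist.png

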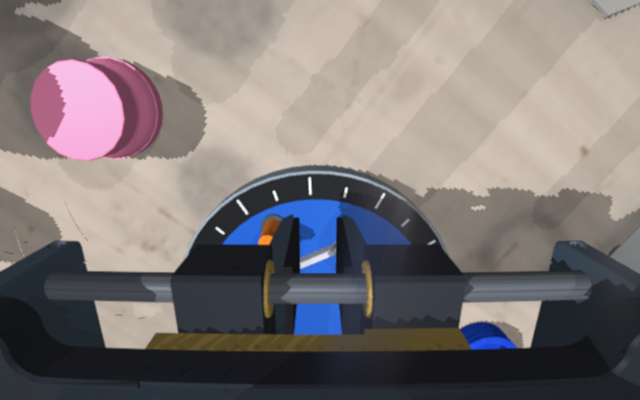

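The image shows the peg at (267,233), outside the left finger, so the dial does not seem to have turned with it. I'll check the geometry with numbers.

```bash
python3 - <<'E'
from h import *
import pickle
def pa(n,q,z,e):
    P=ray(n,[q],z,e)[0]; d=P[:2]-[495,27.5]; print(q,z,P.round(1),np.hypot(*d).round(1),np.degrees(np.arctan2(d[1],d[0])).round(1))
e1=pickle.load(open("w1.pkl","rb"))
print("flare w1"); pa("wrist",(441,170),34.5,e1); pa("wrist",(420,238),34.5,e1)
e=ext("wrist")
print("flare now"); pa("wrist",(337,244),34.5,e);pa("wrist",(302,264),34.5,e)
p,Rt,s=pose()
print(p,s["gripper_width"])
for y in(-23.5,-10,0,10,23.5): print(y,[proj("wrist",[p+Rt@np.array([x,y,0])],e)[0].round() for x in(-16,0,16)])
for z in (54.5,24.5): print("peg if at 62",proj("wrist",[[495+72*np.cos(np.radians(a)),27.5+72*np.sin(np.radians(a)),z] for a in(62,59,36)],e).round())
im=grab_frame("top"); e2=ext("top"); g=proj("top",[[495,27.5,24.5]],e2)[0].astype(int)
c=im[g[1]-50:g[1]+50,g[0]-50:g[0]+80]; save("t2.png",cv2.resize(np.hstack([im[190-45:190+75,245:375]]),None,fx=5,fy=5,interpolation=cv2.INTER_CUBIC))
E
```

```text
flare w1
(441, 170) 34.5 [557.8  44.9  34.5] 65.1 15.5
(420, 238) 34.5 [514.3 -32.5  34.5] 63.0 -72.2
flare now
(337, 244) 34.5 [548.8  49.9  34.5] 58.3 22.6
(302, 264) 34.5 [522.5  59.8  34.5] 42.5 49.6
[553.44855031  69.97354119  41.98767367] 19.926975839106646
-23.5 [array([281., 249.]), array([281., 226.]), array([280., 202.])]
-10 [array([302., 249.]), array([302., 226.]), array([301., 202.])]
0 [array([317., 249.]), array([317., 226.]), array([317., 202.])]
10 [array([333., 249.]), array([333., 226.]), array([333., 202.])]
23.5 [array([353., 249.]), array([354., 226.]), array([355., 202.])]
peg if at 62 [[265. 244.]
 [271. 242.]
 [317. 234.]]
peg if at 62 [[272. 226.]
 [277. 224.]
 [317. 217.]]
```

View pics/t2.png

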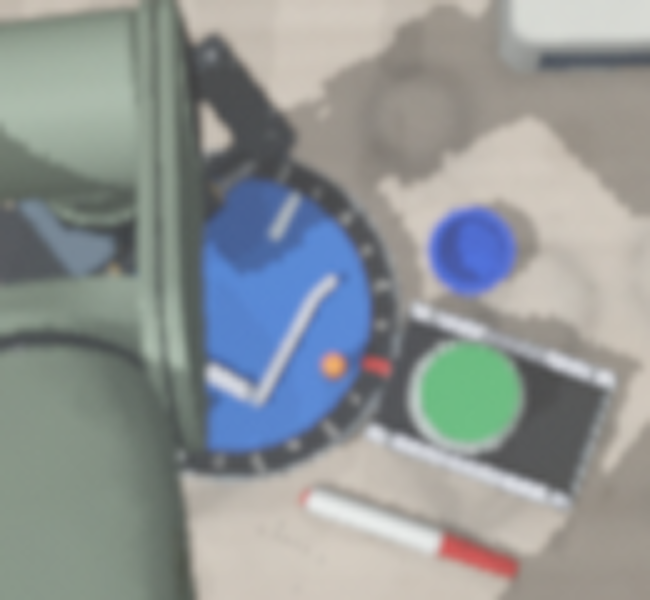

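```bash
python3 - <<'E'
import cv2
im=cv2.imread("pics/a_wrist.png"); cv2.imwrite("pics/crop2.png",cv2.resize(im[190:345,220:420],None,fx=4,fy=3.8,interpolation=cv2.INTER_CUBIC))
E
```

```text
(no output)
```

View pics/crop2.png

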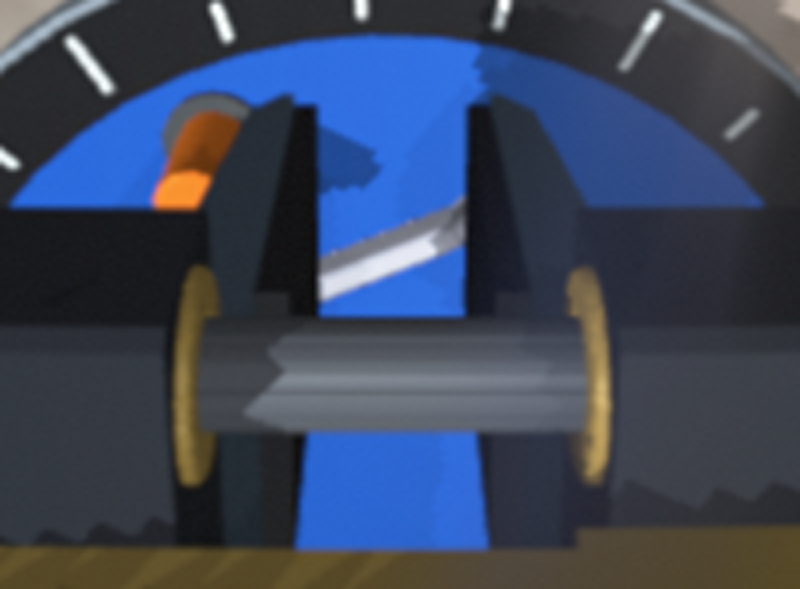

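The zoomed view explains it. The finger inner edges are at columns 299 and 336 and the tips at row 217. For a 20 mm opening that puts the tips at a depth of about 180 mm, so they sit roughly 28 mm above the reported TCP. They passed over the peg and the dial hasn't moved. I'll go back, descend carefully while watching the force, and sweep lower.

```bash
python3 - <<'E'
from h import *
p,Rt,s=pose()
plan((528.8,91.2,72),62.1,3,(p[0],p[1],72,s["ee_rot"][2]))
E
```

```text
-2.2 -10.5 -0.0 0 0 -8.33
-0.7 -10.7 -0.0 0 0 -8.33
0.9 -10.7 -0.0 0 0 -8.33
```

Call:
{"method": "arm_command", "body": {"deltas": "0 0 -30 0 0 0 40; 0 0 0 0 0 0 40; 0 0 0 0 0 0 40"}}

```text
time_s: 4.68
ee_pos: [552.4, 70.4, 71.4]
ee_rot: [-180.0, 0.0, 37.1]
force: [0.4, -0.3, 0.1]
gripper_width: 39.6
```

Call:
{"method": "arm_command", "body": {"deltas": "-2 -10.5 0 0 0 -8.3 40; -0.7 -10.7 0 0 0 -8.3 40; 0.9 -10.7 0 0 0 -8.3 40; 0 0 0 0 0 0 40; 0 0 15 0 0 0 40"}}

```text
time_s: 5.3
ee_pos: [529.9, 91.6, 56.9]
ee_rot: [179.9, -0.1, 61.9]
force: [1.1, 0.6, -0.7]
gripper_width: 40.0
```

Call:
{"method": "arm_command", "body": {"deltas": "0 0 15 0 0 0 40; 0 0 5 0 0 0 40; 0 0 5 0 0 0 40; 0 0 2 0 0 0 40"}}

```text
time_s: 5.8
ee_pos: [528.9, 91.5, 29.7]
ee_rot: [-180.0, -0.0, 61.9]
force: [0.1, 0.4, -0.4]
gripper_width: 40.0
```

Call:
{"method": "arm_command", "body": {"deltas": "0 0 3 0 0 0 40; 0 0 3 0 0 0 40; 0 0 0 0 0 0 40"}}

```text
time_s: 6.18
ee_pos: [528.8, 91.6, 23.8]
ee_rot: [-180.0, 0.0, 62.0]
force: [-0.8, 1.0, 0.1]
gripper_width: 40.1
```

TCP 23.8 is below the dial face and there is still no force, which confirms the tips are higher than reported. I'll go on down to TCP 14 (tips about 42) and narrow the opening.

Call:
{"method": "arm_command", "body": {"deltas": "0 0 4 0 0 0 40; 0 0 3 0 0 0 40; 0 0 3 0 0 0 30; 0 0 0 0 0 0 22; 0 0 0 0 0 0 22"}}

```text
time_s: 6.8
ee_pos: [529.0, 91.6, 14.0]
ee_rot: [180.0, -0.0, 62.0]
force: [1.0, -0.1, 0.9]
gripper_width: 22.1
```

Call:
{"method": "arm_command", "body": {"deltas": "-0.3 6.3 0 0 0 5 22; -0.3 6.3 0 0 0 5 22; -0.3 6.3 0 0 0 5 22"}}

```text
time_s: 7.18
ee_pos: [542.9, 81.4, 14.0]
ee_rot: [-179.8, 0.0, 46.7]
force: [-1.9, 3.0, 1.2]
gripper_width: 21.8
```

```bash
python3 - <<'E'
from h import *
p,Rt,s=pose(); d=p[:2]-[495,27.5]; print(p,s["force"],s["gripper_width"],np.hypot(*d),np.degrees(np.arctan2(d[1],d[0])),s["ee_rot"][2])
n="wrist";e=ext(n); im=grab_frame(n); save(f"b_{n}.png",im)
for s,q,P in pegs(im,n,e,50): d=P[:2]-[495,27.5]; print(n,s,q,P.round(1),np.hypot(*d).round(1),np.degrees(np.arctan2(d[1],d[0])).round(1))
E
```

```text
[542.94221413  81.44343099  13.95636219] [-1.91837299  3.02030563  1.24570237] 21.78421974650249 72.16889664061705 48.370912365495656 46.73219366744123
wrist [297, 244, 22, 20, 317] [307.6, 253.8] [538.2  83.8  50. ] 71.0 52.5
```

The force is now 3.6 N and the peg is moving, at 52.5° between the fingers. I'll continue the sweep.

Call:
{"method": "arm_command", "body": {"deltas": "-0.3 6.3 0 0 0 5 22; -0.3 6.3 0 0 0 5 22; -0.3 6.3 0 0 0 5 22; -0.3 6.3 0 0 0 5 22; -0.3 6.3 0 0 0 5 22"}}

```text
time_s: 7.85
ee_pos: [561.7, 55.8, 14.0]
ee_rot: [-179.9, -0.0, 21.8]
force: [-1.2, 4.9, 0.2]
gripper_width: 22.1
```

Call:
{"method": "arm_command", "body": {"deltas": "-0.3 6.3 0 0 0 5 22; -0.3 6.3 0 0 0 5 22; -0.3 6.3 0 0 0 5 22; -0.3 6.3 0 0 0 5 22; -0.3 6.3 0 0 0 5 22"}}

```text
time_s: 8.48
ee_pos: [567.8, 24.9, 14.1]
ee_rot: [-179.9, -0.1, -3.2]
force: [1.0, 5.3, -1.5]
gripper_width: 22.1
```

```bash
python3 - <<'E'
from h import *
p,Rt,s=pose(); d=p[:2]-[495,27.5]; print(p,s["force"],s["gripper_width"],np.hypot(*d),np.degrees(np.arctan2(d[1],d[0])),s["ee_rot"][2],s["qpos"][5])
n="wrist";e=ext(n); im=grab_frame(n); save(f"c_{n}.png",im)
for s,q,P in pegs(im,n,e,50): d=P[:2]-[495,27.5]; print(n,s,q,P.round(1),np.hypot(*d).round(1),np.degrees(np.arctan2(d[1],d[0])).round(1))
E
```

```text
[567.78807487  24.92959333  14.11507518] [ 0.96975721  5.28972418 -1.46645313] 22.12200795557048 72.83344584846083 -2.0224780099411697 -3.1841111014624692 94.36137070393735
wrist [297, 233, 21, 31, 350] [308.3, 252.2] [567.3  29.9  50. ] 72.3 1.9
```

Call:
{"method": "arm_command", "body": {"deltas": "-0.3 6.3 0 0 0 5 22; -0.3 6.3 0 0 0 5 22; -0.3 6.3 0 0 0 5 22; -0.2 3 0 0 0 2.5 22"}}

```text
time_s: 9.02
ee_pos: [563.8, 3.1, 14.1]
ee_rot: [-179.9, -0.2, -20.6]
force: [3.4, 3.8, -3.0]
gripper_width: 22.1
```

```bash
python3 - <<'E'
from h import *
p,Rt,s=pose(); d=p[:2]-[495,27.5]; print(p,s["force"],s["gripper_width"],np.hypot(*d),np.degrees(np.arctan2(d[1],d[0])),s["ee_rot"][2],s["qpos"][5])
n="top";e=ext(n); im=grab_frame(n)
for nm in ("wrist",):
    im2=grab_frame(nm); e2=ext(nm)
    for s,q,P in pegs(im2,nm,e2,50): d=P[:2]-[495,27.5]; print(nm,s,q,P.round(1),np.hypot(*d).round(1),np.degrees(np.arctan2(d[1],d[0])).round(1))
save("d.png",cv2.resize(im[165:265,245:375],None,fx=6,fy=6,interpolation=cv2.INTER_CUBIC))
E
```

```text
[563.84432537   3.11341484  14.13981578] [ 3.43513125  3.81032773 -3.00516499] 22.056292232654407 73.03592726206541 -19.505569051395018 -20.55295863621817 109.58783381914503
wrist [297, 226, 22, 38, 526] [309.5, 246.5] [567.6   6.   50. ] 75.7 -16.5
```

View pics/d.png

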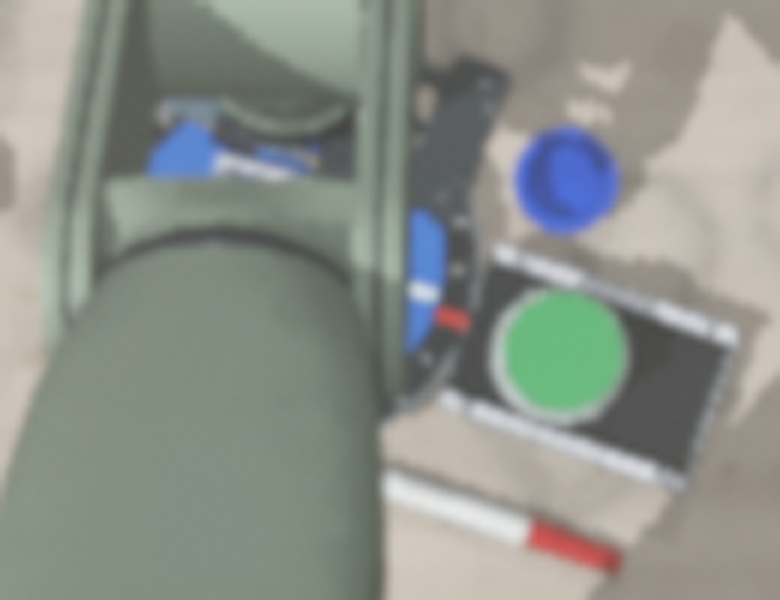

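The top crop shows the mark at (425,292), just short of the red line at (447,318), so about 4° remain. I'll push 3.5° more, back off the pad, lift and look with the wrist camera.

Call:
{"method": "arm_command", "body": {"deltas": "-0.5 2.2 0 0 0 1.8 22; -0.5 2.2 0 0 0 1.7 22; 0 0 0 0 0 0 22; 0 0 0 0 0 0 22"}}

```text
time_s: 9.62
ee_pos: [561.7, -1.0, 14.4]
ee_rot: [-179.9, -0.2, -23.9]
force: [3.8, 2.8, -2.7]
gripper_width: 21.6
```

Call:
{"method": "arm_command", "body": {"deltas": "0 -3 0 0 0 0 40; 0 0 -20 0 0 0 40; 0 0 -40 0 0 0 40; 0 0 -50 0 0 0 40; 0 0 0 0 0 0 40"}}

```text
time_s: 10.25
ee_pos: [563.1, 1.2, 128.0]
ee_rot: [-179.9, -0.4, -24.0]
force: [-0.7, -0.6, -0.0]
gripper_width: 40.2
```

```bash
python3 - <<'E'
from h import *
p,Rt,s=pose(); print(p,s["ee_rot"])
# view: TCP placed so dial+tray ahead: yaw 68.5->camera over dial; stand TCP far along tray
plan((430,-90,180),60,8)
E
```

```text
[563.07190124   1.17668751 127.98547137] [-179.87038428   -0.41535118  -23.97156262]
-10.6 17.2 -6.5 0 0 -10.50
-13.5 15.0 -6.5 0 0 -10.50
-16.0 12.2 -6.5 0 0 -10.50
-18.0 9.1 -6.5 0 0 -10.50
-19.3 5.7 -6.5 0 0 -10.50
-20.1 2.1 -6.5 0 0 -10.50
-20.1 -1.6 -6.5 0 0 -10.50
-19.5 -5.2 -6.5 0 0 -10.50
```

```bash
python3 - <<'E'
from h import *
plan((420,-168,185),69,9)
E
```

```text
-6.9 23.6 -6.3 0 0 -10.33
-11.0 22.0 -6.3 0 0 -10.33
-14.8 19.7 -6.3 0 0 -10.33
-18.1 16.7 -6.3 0 0 -10.33
-20.8 13.2 -6.3 0 0 -10.33
-22.8 9.3 -6.3 0 0 -10.33
-24.1 5.0 -6.3 0 0 -10.33
-24.6 0.6 -6.3 0 0 -10.33
-24.3 -3.8 -6.3 0 0 -10.33
```

Call:
{"method": "arm_command", "body": {"deltas": "-7 23.5 -6.5 0 0 -10.3 40; -11 22 -6.5 0 0 -10.3 40; -15 20 -6.5 0 0 -10.3 40; -18 17 -6.5 0 0 -10.3 40; -21 13 -6.5 0 0 -10.3 40"}}

```text
time_s: 10.88
ee_pos: [478.7, -93.1, 155.3]
ee_rot: [-179.9, 0.2, 27.9]
force: [0.9, -0.5, -0.1]
gripper_width: 40.1
```

Call:
{"method": "arm_command", "body": {"deltas": "-23 9 -6 0 0 -10.3 40; -24 5 -6 0 0 -10.3 30; -24.5 0.5 -6 0 0 -10.3 20; -24 -4 -6 0 0 -10.3 20; 0 0 0 0 0 0 20"}}

```text
time_s: 11.5
ee_pos: [415.0, -167.2, 179.7]
ee_rot: [-179.9, 0.0, 68.5]
force: [0.7, 0.2, -1.2]
gripper_width: 19.6
```

Call:
{"method": "arm_command", "body": {"deltas": "0 0 0 0 0 0 20; 0 0 0 0 0 0 20"}}

```text
time_s: 11.75
ee_pos: [416.6, -166.1, 179.9]
ee_rot: [-179.9, -0.0, 68.6]
force: [0.1, -0.4, 0.4]
gripper_width: 19.5
```

```bash
python3 - <<'E'
from h import *
import pickle
p,Rt,s=pose(); print(p,s["ee_rot"])
e=ext("wrist"); im=grab_frame("wrist"); save("w3.png",im); np.save("w3.npy",im); pickle.dump(e,open("w3.pkl","wb"))
print(proj("wrist",[[495,27.5,24.5]],e))
E
```

```text
[ 416.63694668 -166.10959891  179.86510642] [-1.79931814e+02 -1.47648224e-02  6.86488689e+01]
[[320.38278012 -43.4756965 ]]
```

View pics/w3.png

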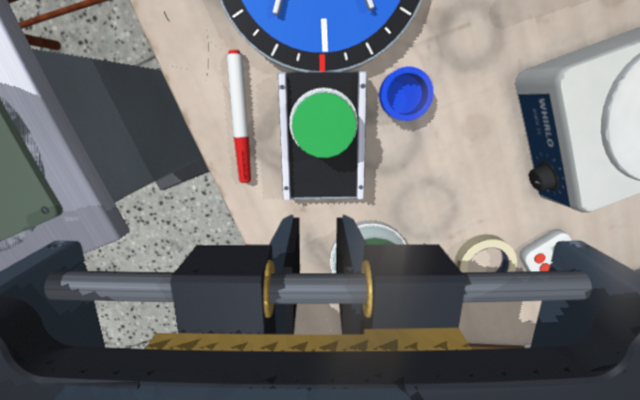

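The wrist view shows the white mark around (324,36), the red line (322,62), the jar lid (323,124), the rails at columns 284 and 362, and the larger look-alike jar behind the fingers at (370,235). I'll measure the alignment and the tray axis.

```bash
python3 - <<'E'
from h import *
import pickle
e=pickle.load(open("w3.pkl","rb")); im=np.load("w3.npy"); h=cv2.cvtColor(im,cv2.COLOR_RGB2HSV)
C=np.array([495,27.5])
def ang(P): d=P[:,:2]-C; return np.hypot(*d.T),np.degrees(np.arctan2(d[:,1],d[:,0]))
def cl(mask,y0,y1,x0,x1,z):
    ys,xs=np.nonzero(mask[y0:y1,x0:x1]); P=ray("wrist",np.c_[xs+x0,ys+y0],z,e); r,a=ang(P); print(len(xs),xs.mean()+x0,ys.mean()+y0,"r",r.min(),r.max(),"ang",a.mean()); return P
print("white");W=cl(cv2.inRange(h,np.array((0,0,150)),np.array((179,90,255))),22,50,312,338,24.5)
print("red");Rd=cl(cv2.inRange(h,np.array((0,130,80)),np.array((6,255,255))),45,80,312,332,24.5)
print(W.mean(0),Rd.mean(0))
# direction of lines
for n,P in(("white",W),("red",Rd)):
    u,sg,v=np.linalg.svd(P[:,:2]-P[:,:2].mean(0)); print(n,"line dir",np.degrees(np.arctan2(v[0,1],v[0,0])))
b,l=blobs(im,(50,100,60),(85,255,255),300)
for s,q in b:
    P=ray("wrist",[q],70,e); print("green",s,q,P,ang(P))
R_=ray("wrist",[(284,75),(287,195),(363,75),(361,195)],34,e); print(R_.round(1),np.degrees(np.arctan2(*(R_[0]-R_[1])[1::-1])),np.degrees(np.arctan2(*(R_[2]-R_[3])[1::-1])), np.hypot(*(R_[0]-R_[2])[:2]))
# scale ticks for the axis: circle fit of dial edge in view
ys,xs=np.nonzero(cv2.inRange(h,np.array((103,140,80)),np.array((122,255,255)))[:75]); P=ray("wrist",np.c_[xs,ys],24.5,e)[:,:2]; r,a=ang(P); P=P[r<95]; hu=cv2.convexHull(P.astype(np.float32))[:,0]; r,a=ang(hu); hu=hu[(r>75)]; 
f=least_squares(lambda v:np.hypot(*(hu-v).T)-85.3,C,loss="soft_l1"); print("centre",f.x)
E
```

```text
white
169 323.9822485207101 35.514792899408285 r 57.887096538015506 83.06558439899406 ang -108.34395242824041
red
95 321.6842105263158 61.82105263157895 r 87.49308044768063 102.76566858375635 ang -110.4325857526106
[472.85471498 -39.31695494  24.5       ] [461.86752254 -61.44245079  24.5       ]
white line dir -107.65646268886648
red line dir -109.76980112879582
green [292, 93, 64, 66, 3299] [323.9, 125.3] [[ 441.95452393 -117.25555683   70.        ]] (array([154.1687185]), array([-110.12529079]))
[[ 422.6  -60.2   34. ]
 [ 378.  -174.6   34. ]
 [ 494.8  -88.4   34. ]
 [ 452.2 -203.5   34. ]] 68.70649493614548 69.687218130064 77.5683474328314
centre [495.1595618   26.77290087]
```

The index is still 2.1° short; the mean angles and the line directions agree. Peg c can be nudged clockwise from almost the current tool yaw.

```bash
python3 - <<'E'
from h import *
plan((517.7,95.8,90),71,6)
E
```

```text
46.8 -0.2 15.0 0 0 -0.39
46.8 0.1 15.0 0 0 -0.39
46.8 0.4 15.0 0 0 -0.39
46.8 0.8 15.0 0 0 -0.39
46.8 1.1 15.0 0 0 -0.39
46.8 1.4 15.0 0 0 -0.39
```

Call:
{"method": "arm_command", "body": {"deltas": "47 0 10 0 0 -0.4 40; 47 0 10 0 0 -0.4 40; 47 0.5 10 0 0 -0.4 40; 47 1 10 0 0 -0.4 40; 46 1 20 0 0 -0.4 40"}}

```text
time_s: 12.42
ee_pos: [502.3, 53.7, 120.5]
ee_rot: [179.9, -0.0, 70.7]
force: [0.1, -0.4, 0.3]
gripper_width: 40.1
```

Call:
{"method": "arm_command", "body": {"deltas": "46.5 1.5 30 0 0 -0.4 40; 0 0 0 0 0 0 40; 0 0 0 0 0 0 40"}}

```text
time_s: 12.8
ee_pos: [517.7, 95.0, 90.3]
ee_rot: [-180.0, 0.0, 71.1]
force: [1.2, 0.5, 0.2]
gripper_width: 39.7
```

```bash
python3 - <<'E'
from h import *
p,Rt,s=pose(); print(p,s["ee_rot"])
e=ext("wrist"); im=grab_frame("wrist"); save("w4.png",im)
for s_,q,P in pegs(im,"wrist",e,50): d=P[:2]-[495,27.5]; print(s_,q,P.round(1),np.hypot(*d).round(1),np.degrees(np.arctan2(d[1],d[0])).round(1))
plan((517.7,95.8,14),71,1)
E
```

```text
[517.65499705  94.97282864  90.33361468] [-1.79970565e+02  3.48349594e-02  7.10956566e+01]
[311, 190, 15, 24, 272] [317.2, 201.9] [518.7  98.3  50. ] 74.6 71.5
1.2 -0.6 76.8 0 0 0.04
```

Call:
{"method": "arm_command", "body": {"deltas": "0.5 -0.5 30 0 0 0 40; 0 0 30 0 0 0 40; 0 0 16 0 0 0 30; 0 0 0 0 0 0 22; 0 0 0 0 0 0 22"}}

```text
time_s: 13.48
ee_pos: [518.5, 95.1, 15.7]
ee_rot: [179.9, -0.1, 71.0]
force: [0.0, -0.0, -1.0]
gripper_width: 22.2
```

Call:
{"method": "arm_command", "body": {"deltas": "0 4 0 0 0 0 22; -0.1 2 0 0 0 0 22; -0.1 1.8 0 0 0 1 22; 0 0 0 0 0 0 22; 0 0 0 0 0 0 22"}}

```text
time_s: 14.1
ee_pos: [524.4, 92.9, 14.4]
ee_rot: [-180.0, 0.0, 70.1]
force: [-4.7, 2.2, 3.7]
gripper_width: 21.9
```

```bash
python3 - <<'E'
from h import *
p,Rt,s=pose(); d=p[:2]-[495,27.5]; print(p,s["ee_rot"],s["force"],np.degrees(np.arctan2(d[1],d[0])))
E
```

```text
[524.40574818  92.9288899   14.44294746] [-1.79954658e+02  9.47674335e-03  7.00589139e+01] [-4.65776154  2.21448829  3.69546654] 65.79938865015103
```

Call:
{"method": "arm_command", "body": {"deltas": "0 0.7 0 0 0 0 22; -0.1 0.7 0 0 0 0 22; 0 0 0 0 0 0 22; 0 -4 0 0 0 0 30; 0 0 0 0 0 0 40"}}

```text
time_s: 14.72
ee_pos: [523.0, 93.4, 14.4]
ee_rot: [179.9, -0.0, 70.1]
force: [0.7, 0.3, 0.7]
gripper_width: 37.5
```

Call:
{"method": "arm_command", "body": {"deltas": "0 0 -35 0 0 0 40; 0 0 -60 0 0 0 40; -50 0 -50 0 0 0 40; -50 -1 -15 0 0 0.5 30; -50 -1 0 0 0 0.5 20"}}

```text
time_s: 15.35
ee_pos: [472.1, -42.8, 170.5]
ee_rot: [179.7, -0.0, 69.1]
force: [0.6, 0.2, -0.2]
gripper_width: 22.9
```

Call:
{"method": "arm_command", "body": {"deltas": "-50 0 0 0 0 0.5 20; -50 0 0 0 0 0 20; -20 0 0 0 0 0 20; 0 0 0 0 0 0 20; 0 0 0 0 0 0 20"}}

```text
time_s: 15.98
ee_pos: [427.8, -152.7, 168.6]
ee_rot: [180.0, -0.0, 68.6]
force: [-0.5, 0.7, 0.7]
gripper_width: 20.2
```

```bash
cat > mk.py <<'E'
from h import *
import sys
p,Rt,s=pose(); print(p,s["ee_rot"])
e=ext("wrist"); im=grab_frame("wrist"); save(sys.argv[1],im); h=cv2.cvtColor(im,cv2.COLOR_RGB2HSV)
C=np.array([495,27.5])
for n,lo,hi,r0,r1 in(("white",(0,0,150),(179,90,255),60,83),("red",(0,130,80),(6,255,255),87,103)):
    ys,xs=np.nonzero(cv2.inRange(h,np.array(lo),np.array(hi))); P=ray("wrist",np.c_[xs,ys],24.5,e); d=P[:,:2]-C; r=np.hypot(*d.T); a=np.degrees(np.arctan2(d[:,1],d[:,0])); ok=(r>r0)&(r<r1)&(abs(a+110)<7)
    Q=P[ok,:2]; v=np.linalg.svd(Q-Q.mean(0))[2][0]; print(n,ok.sum(),"ang",a[ok].mean().round(2),"dir",np.degrees(np.arctan(v[1]/v[0])).round(2),"px",xs[ok].mean().round(1),ys[ok].mean().round(1))
b,l=blobs(im,(50,100,60),(85,255,255),300)
for s_,q in b:
    P=ray("wrist",[q],70,e)[0]; d=P[:2]-C; print("green",s_,P.round(1),np.hypot(*d).round(1),np.degrees(np.arctan2(d[1],d[0])).round(2))
E
python3 mk.py w5.png
```

```text
[ 427.8499485  -152.67563001  168.63823427] [ 1.79967337e+02 -1.68310850e-02  6.85606052e+01]
white 167 ang -111.26 dir 70.13 px 314.1 52.6
red 100 ang -110.53 dir 68.5 px 315.5 78.8
green [285, 112, 66, 67, 3427] [ 441.9 -117.    70. ] 153.9 -110.16
```

The dial is now within about 0.7° (1 mm) of the red line, which counts as aligned. Next is the jar push: jar at r=154, tool starting behind it at r≈216, fingers 20 mm open.

```bash
python3 - <<'E'
from h import *
plan((419.7,-175.0,60),69.6,3); plan((419.7,-175.0,9),69.6,1,(419.7,-175.0,60,69.6))
E
```

```text
-8.0 0.2 36.2 0 0 -0.33
-8.0 0.2 36.2 0 0 -0.33
-8.0 0.1 36.2 0 0 -0.33
0.0 0.0 51.0 0 0 -0.00
```

Call:
{"method": "arm_command", "body": {"deltas": "-12 0.2 20 0 0 -0.3 20; -12 0.2 36 0 0 -0.3 20; 0 0 36 0 0 -0.4 20; 0 0 16 0 0 0 20; 0 0 0 0 0 0 20"}}

```text
time_s: 16.65
ee_pos: [418.7, -174.3, 59.6]
ee_rot: [-179.8, -0.0, 69.6]
force: [0.3, -0.3, 0.2]
gripper_width: 19.7
```

Call:
{"method": "arm_command", "body": {"deltas": "0 0 20 0 0 0 20; 0 0 16 0 0 0 20; 0 0 10 0 0 0 20; 0 0 5 0 0 0 20; 0 0 0 0 0 0 20"}}

```text
time_s: 17.27
ee_pos: [419.4, -175.4, 9.8]
ee_rot: [180.0, -0.0, 69.6]
force: [-0.1, -0.1, 0.2]
gripper_width: 20.4
```

```bash
python3 - <<'E'
from h import *
p,Rt,s=pose(); d=p[:2]-[495,27.5]; print(p,s["ee_rot"],s["force"],np.hypot(*d),np.degrees(np.arctan2(d[1],d[0])))
plan((495-48*.3486,27.5-48*.9373,9),69.6,1)
E
```

```text
[ 419.38121328 -175.41773311    9.81180098] [ 1.79979938e+02 -5.69936734e-03  6.95652626e+01] [-0.11453738 -0.06632627  0.23018482] 216.54978022412817 -110.43827938727922
168.5 0.0 0.8 0 0 -0.03
```

Call:
{"method": "arm_command", "body": {"deltas": "6 0 0 0 0 0 20; 8 0 0 0 0 0 20; 10 0 0 0 0 0 20; 10 0 0 0 0 0 20; 10 0 0 0 0 0 20"}}

```text
time_s: 17.9
ee_pos: [434.8, -133.7, 9.8]
ee_rot: [180.0, 0.0, 69.6]
force: [-0.1, -2.3, 1.7]
gripper_width: 20.1
```

Call:
{"method": "arm_command", "body": {"deltas": "10 0 0 0 0 0 20; 10 0 0 0 0 0 20; 10 0 0 0 0 0 20; 10 0 0 0 0 0 20; 10 0 0 0 0 0 20"}}

```text
time_s: 18.52
ee_pos: [452.1, -86.7, 9.6]
ee_rot: [-180.0, -0.0, 69.5]
force: [0.1, -1.9, 1.9]
gripper_width: 20.3
```

Call:
{"method": "arm_command", "body": {"deltas": "10 0 0 0 0 0 20; 10 0 0 0 0 0 20; 10 0 0 0 0 0 20; 8 0 0 0 0 0 20; 6 0 0 0 0 0 20"}}

```text
time_s: 19.15
ee_pos: [467.4, -45.6, 9.6]
ee_rot: [-180.0, -0.0, 69.6]
force: [-1.4, -1.7, -0.2]
gripper_width: 20.2
```

```bash
python3 - <<'E'
from h import *
p,Rt,s=pose(); d=p[:2]-[495,27.5]; print(p,s["force"],np.hypot(*d))
for n in("wrist","top"):
    e=ext(n); im=grab_frame(n); save(f"j_{n}.png",im); b,l=blobs(im,(50,100,60),(85,255,255),100)
    for s_,q in b:
        P=ray(n,[q],70,e)[0]; d=P[:2]-[495,27.5]; print(n,s_,P.round(1),np.hypot(*d).round(1))
E
```

```text
[467.40054357 -45.59810818   9.55566036] [-1.41155098 -1.71346299 -0.15389236] 78.13490522732221
wrist [249, 102, 137, 134, 14276] [484.9   0.7  70. ] 28.6
top [383, 214, 16, 18, 171] [ 446.7 -271.2   70. ] 302.6
```

Call:
{"method": "arm_command", "body": {"deltas": "7 0 0 0 0 0 20; 6 0 0 0 0 0 20; 5 0 0 0 0 0 20; 4 0 0 0 0 0 20; 3 0 0 0 0 0 20"}}

```text
time_s: 19.88
ee_pos: [476.1, -22.5, 9.6]
ee_rot: [-180.0, -0.0, 69.6]
force: [-0.4, -1.1, -0.9]
gripper_width: 19.7
```

Call:
{"method": "arm_command", "body": {"deltas": "1 0 0 0 0 0 20; 1 0 0 0 0 0 20; 1 0 0 0 0 0 20"}}

```text
time_s: 20.25
ee_pos: [477.0, -19.9, 9.6]
ee_rot: [-180.0, -0.0, 69.5]
force: [0.2, -1.5, -0.7]
gripper_width: 19.9
```

Call:
{"method": "arm_command", "body": {"deltas": "1 0 0 0 0 0 20; 0.7 0 0 0 0 0 20; 0 0 0 0 0 0 20"}}

```text
time_s: 20.62
ee_pos: [477.7, -18.3, 9.6]
ee_rot: [180.0, -0.0, 69.6]
force: [-0.7, -0.1, -0.1]
gripper_width: 19.9
```

Call:
{"method": "arm_command", "body": {"deltas": "0.6 0 0 0 0 0 20; 0.6 0 0 0 0 0 20; 0 0 0 0 0 0 20"}}

```text
time_s: 21.0
ee_pos: [478.1, -17.2, 9.6]
ee_rot: [180.0, -0.0, 69.6]
force: [-0.3, -0.9, -0.2]
gripper_width: 19.7
```

```bash
python3 - <<'E'
from h import *
p,Rt,s=pose(); d=p[:2]-[495,27.5]; print(p,s["force"],np.hypot(*d))
n="wrist";e=ext(n); im=grab_frame(n); save("k.png",im); b,l=blobs(im,(50,100,60),(85,255,255),100)
for s_,q in b:
    P=ray(n,[q],70,e)[0]; d=P[:2]-[495,27.5]; print(s_,P.round(1),d@[.3486,.9373],d@[.9373,-.3486])
E
```

```text
[478.12447183 -17.16612651   9.63256263] [-0.27418001 -0.91034308 -0.22494312] 47.747736154433305
[249, 102, 137, 134, 14307] [495.6  29.3  70. ] 1.93657660038733 -0.034958071327102484
```

Call:
{"method": "arm_command", "body": {"deltas": "0.6 0 0 0 0 0 20; 0.6 0 0 0 0 0 20; 0 0 0 0 0 0 20"}}

```text
time_s: 21.42
ee_pos: [478.3, -16.4, 9.6]
ee_rot: [-180.0, 0.0, 69.6]
force: [-1.4, -2.9, -0.4]
gripper_width: 20.2
```

Call:
{"method": "arm_command", "body": {"deltas": "0.6 0 0 0 0 0 20; 0.6 0 0 0 0 0 20; 0 0 0 0 0 0 20"}}

```text
time_s: 21.8
ee_pos: [478.2, -15.9, 9.5]
ee_rot: [-180.0, 0.1, 69.6]
force: [-2.6, -7.3, 0.9]
gripper_width: 20.0
```

The force rises to 7.7 N while the tool barely advances, so the jar is against the back stop. I'll retreat and check.

Call:
{"method": "arm_command", "body": {"deltas": "-3 0 0 0 0 0 20; -15 0 0 0 0 0 20; -30 0 0 0 0 0 20; -30 0 -30 0 0 0 20; -20 0 -50 0 0 0 20"}}

```text
time_s: 22.42
ee_pos: [442.7, -107.7, 89.3]
ee_rot: [-179.8, -0.0, 69.5]
force: [1.4, 0.2, -0.5]
gripper_width: 20.1
```

Call:
{"method": "arm_command", "body": {"deltas": "-20 0 -50 0 0 0 20; 0 0 -30 0 0 0 20; 0 0 0 0 0 0 20; 0 0 0 0 0 0 20"}}

```text
time_s: 22.92
ee_pos: [436.8, -125.4, 168.6]
ee_rot: [-179.9, -0.0, 69.5]
force: [0.4, 0.5, -0.0]
gripper_width: 20.2
```

```bash
python3 mk.py w6.png
```

```text
[ 436.83231075 -125.37955752  168.64900025] [-1.79902503e+02 -1.63200975e-02  6.95411141e+01]
white 153 ang -111.42 dir 68.7 px 317.6 83.8
red 92 ang -110.54 dir 68.69 px 318.6 108.6
green [285, 0, 69, 32, 1654] [488.7  11.5  70. ] 17.2 -111.64
```

View pics/w6.png

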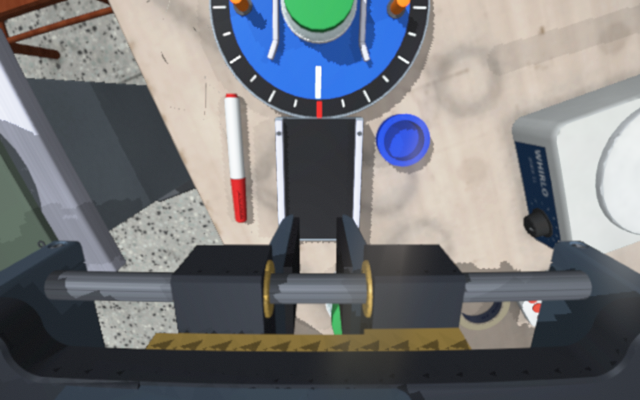

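The view shows the white mark at (318,84) running on into the red line at (319,109), parallel to within 0.1°. The jar sits upright in the bay, and the cap and red marker are undisturbed. I'll check the jar position from a wrist pose over the dial, then hand in.

Call:
{"method": "arm_command", "body": {"deltas": "40 0 -20 0 0 0 20; 40 0 0 0 0 0 20; 0 0 0 0 0 0 20; 0 0 0 0 0 0 20"}}

```text
time_s: 23.48
ee_pos: [464.8, -50.7, 188.4]
ee_rot: [-179.8, 0.1, 69.6]
force: [-0.0, 0.6, 1.1]
gripper_width: 19.8
```

```bash
python3 mk.py w7.png; python3 - <<'E'
from h import *
e=ext("wrist"); im=grab_frame("wrist"); C=dial(im,"wrist",e)
for s,q,P in pegs(im,"wrist",e,45): d=P[:2]-C; print("peg",P.round(1),np.hypot(*d).round(1),np.degrees(np.arctan2(d[1],d[0])).round(1))
E
```

```text
[464.79812228 -50.68683838 188.38430597] [-1.79848743e+02  5.92917962e-02  6.95987791e+01]
white 121 ang -111.44 dir 68.15 px 317.6 160.3
red 70 ang -110.32 dir 67.6 px 318.9 181.3
green [288, 59, 63, 66, 3250] [495.1  28.2  70. ] 0.7 85.3
dial fit [495.   27.   85.1] 0.18 93
peg [521.5  94.2  45. ] 72.3 68.5
peg [428.2  53.2  45. ] 71.7 158.6
peg [561.1   1.   45. ] 71.1 -21.5
```

View pics/w7.png

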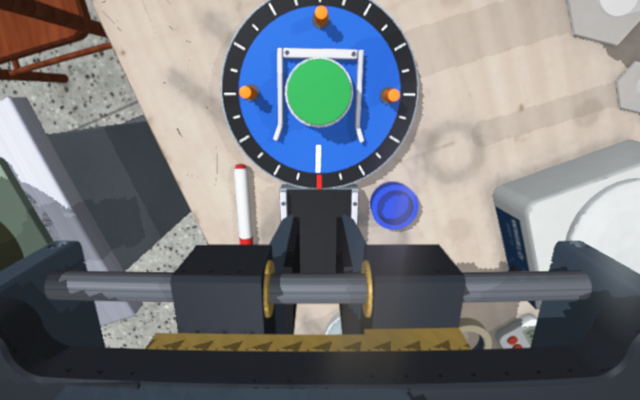

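The final view shows the jar centred in the bay (0.7 mm from the axis, lid at (319,92)). The index mark meets the red line within about 1° (1.5 mm, on 5 mm wide lines). The robot is clear of everything, so I'm handing in.

```bash
python3 -c "
from workcell import *
print(job_done())"
```

```text
the job is handed in; nothing more can be done
None
```

The dial is turned so the index mark meets the red line to within about 1°, the sample jar is home in the bay, and the job is handed in at about 24 s of the 61 s allowed.

- **Dial:** I turned it about 83° clockwise by peg a, then nudged it the last few degrees with peg c. The last check shows it about 1° past the red line, roughly 1.5 mm at the rim on 5 mm wide lines. I left that alone, because a further push was as likely to worsen it as fix it.
- **Jar:** I pushed it along the tray until the force rose to about 8 N at the back stop. The last picture puts its centre 0.7 mm from the axis, upright in the bay.
- **Bystanders:** The blue cap and red marker look undisturbed in the last pictures. I did not re-check the others, but the arm stayed clear of them.
- **What disagreed:** The fingertips sit about 28 mm above the reported TCP. The first sweep therefore passed over peg a without moving anything, and I worked about 28 mm lower after that.

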